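Carry the swinging sample cylinder to the reading tray

ROBOT

A 6-joint arm with a two-finger parallel gripper is mounted at the origin on the work surface. World frame = base frame: x ahead of the robot, y to its left, z up, the work surface at z = 0. Lengths are in m, angles in rad, forces in N, time in s.
With the tool pointing down it reaches from about 0.275 to 0.825 m from the base axis. Payload 4.9 kg.
Tool frame: the origin (TCP) lies midway between the tips of the shut fingers; the grasp point (between the pads) lies 19 mm behind it (grip_point_offset is the distance from the TCP to the grasp point, in m); z points along the fingers, y is the line along which they close (so a half turn about z gives the same grasp; the last joint's range is limited). The gripper opens to 85 mm and grips with 20 to 120 N. Pads are 22 mm wide; open, the fingers measure 114 mm over their backs; the gripper's body (76 mm by 85 mm) begins 54 mm behind the grasp point. The pads swing forward as they close: fully open they stand 13 mm farther back than shut.
Start: joints at [1.186, 0.326, -0.193, 1.052, 0, 1.437], TCP at [0.136, 0.533, 0.231] pointing down, gripper open.
Joint ranges: [-2.65, 2.65], [-0.97, 1.79], [-1.3, 1.35], [-1.93, 2.1], [-1.47, 1.37], [-3.14, 3.14]. Speed limits (rad/s): [2.57, 2.57, 3.14, 3.14, 3.14, 3.14].

INTERFACE

Orientations are given as a rotation vector (axis times angle).
In Python, from cell import * gives the robot as it stands. Calls block until the motion is done:
- movep(position, orientation): joint-space move of the TCP to a pose.
- move_l(position, velocity=0.15, rot=None, until_force=None): straight line of the TCP; rot=None keeps the orientation; velocity is the mean speed in m/s. With until_force (N) it stops when the force on the tool has changed by that much, and returns True; else False.
- set_joints(angles): joint-space move.
- let_go() and grab(newtons=None): open the fingers fully, or close them until they stop; newtons is the grip in N (None keeps the last).
- sleep(seconds).
- ik(position, orientation): joint angles nearest the present ones, or None.
- get_state(): the state.
- grab_frame(name): name is "scene" or "side" or "wrist"; returns a dict with "img" (400x640x3 uint8, red, green, blue), "fx", "fy", "cx", "cy" (pixels), "cam_to_world" (4x4, takes a point from camera to world coordinates); the wrist camera has in their place "T_tool_cam" (4x4, takes a point from camera to tool coordinates, whose origin is the TCP and whose axes are the flange's). Camera axes: x right, y down, z forward; pixel columns grow to the right and rows downward; lengths in m; the calibration is good to about 2 mm. A picture is of the moment at which its call begins: read the wrist's pose just before it. There is no depth.
A pose or a line that the arm cannot do raises MotionError and nothing moves.
- sign_off(): hands the job in; it is judged then, once.
Trained networks look in the newest picture that a camera, given by its name, has taken for a name from the list of things; names that differ only in an ending like _2 or _b are one class to them, and where a whole thing is asked for, a point or a joint stands for the part that bears it (a point fixed in the world has none). Each returns a list of dicts, best first, with "score" (0 to 1); they miss things now and then, are a little off and sometimes report something else, mostly with a low value. They report only what shows in the picture. A call takes as long as a camera call.
- spot_in(camera, name): "centre" ([column, row] in pixels, amid what is visible of it).
- silhouettes(camera, name): "mask" (400x640 bool, what is visible of it) and "centre" ([column, row] in pixels, amid what is visible of it).
- tip_of(camera, name): "centre" ([column, row] in pixels: a listed point, or the origin of a listed thing).
The state is a dict: "clock": time; "q": joint angles; "joint_velocities": joint speeds; "tau": joint torques, N m; "position": TCP position; "eef_rot": TCP orientation; "contact_force": force on the tool from outside, world axes, zero at the start; "wrist_torque": the same for the moment, N m; "finger_gap": opening from 0.0 (shut) to 1.0 (fully open); "grasp_force": force on a finger pad.
Only numpy, scipy, OpenCV 4.12 (cv2) and the standard library are available. Lean on these libraries where they do the work, as an engineer would, in place of code of your own. Each camera call takes 0.05 s, during which the arm holds its last target. There are 200 camera calls.

TASK

Pick up the swing carrier by the black tab on top and carry it to the white spill tray, balancing the tall top-heavy cylinder that swings in it so that it stays upright, and keeping the carrier itself level. Hold it in the air close above the middle of the tray, with the cylinder upright, for five seconds while the reading camera takes its pictures, then set it down gently in the middle of the tray with the cylinder standing upright and let go. Do not touch the cylinder, and leave the other glassware alone.

Things in the scene. Friction and masses are not known exactly. Their poses are not given: they have to be found in the camera images.
- carrier: aluminium swing carrier, loose, 0.30 kg, 126 (x) by 160 (y) by 320 mm (z). Two skids 16 x 160 x 10 mm along its y at x = -55 and +55 mm, a post (8 x 22 mm) up from each, a cross bar along x (top at 268 mm) and the black lifting tab on it. A hinge along its x axis, 115 mm above its underside, carries the cylinder between the posts. Origin: centre of its underside; z up.
- tab (a point): grasp point in the black lifting tab, 295 mm above the carrier's underside on its centre line. The tab is a flat plate 60 mm along the carrier's x, 12 mm thick along the carrier's y (pinch it across y, from above) and reaches from 268 to 320 mm above the underside.
- column: sample cylinder, 228 mm tall, 0.60 kg: glass tube (40 mm diameter), black foot (68 mm diameter, 18 mm thick), dark steel head (54 mm diameter, 30 mm thick). Origin on the hinge axis, 115 mm above the foot's flat bottom; z up along the tube, x along the hinge. It swings about the carrier's x axis (head moves along the carrier's y), stops at 0.4 rad from the carrier, hardly any friction.
- head (a point): centre of the top face of the cylinder's steel head, 113 mm above the hinge axis (228 mm above the foot's bottom)
- tray: white plastic spill tray, fixed: 260 (x) by 280 (y) by 25 mm high, walls and floor 5 mm thick, open at the top. Origin: centre of its underside, on the bench. A small black camera on a post stands fixed behind it, 145 to 195 mm from its centre along its +x, up to 150 mm high.
- tray_in (a point): centre of the tray's inner floor, 5 mm above the bench
- flask: bystander: round glass flask on a cork ring, 90 mm diameter, 142 mm high; origin at the centre of its underside
- reagent: bystander: brown reagent jar, 64 mm diameter, 130 mm high; origin at the centre of its underside
- beaker: bystander: empty beaker, 70 mm diameter, 90 mm high; origin at the centre of its underside
- hinge (a point): middle of the hinge, 115 mm above the carrier's underside. Off the ground the cylinder topples: centre of mass 11 mm above the hinge, inertia 0.0054 kg m2 about it, held only by a weak rubber bush, 0.049 N m/rad to the carrier. Lean th, carrier lean f, hinge acceleration a, all towards carrier +y: th'' = 12 th - 9 (th - f) - 1.22 a (SI). Time constant 0.45 to 0.9 s by mass.
- foot (a point): centre of the flat bottom of the cylinder's foot, 115 mm below the hinge. Upright it is flush with the skids: while the carrier stands on a flat surface the foot stands on it too and keeps the cylinder upright; once lifted, tilting the carrier a little or moving it to the side of the lean must keep it up.

How it is judged:
By the outcome, as a careful person would: the job done as asked, in the order asked, and still so for the second after the job is handed in, with the robot touching nothing.
It also fails if it takes over 64 s, if anything falls off the work surface, if the arm or the gripper's body presses on something with over 40 N, if the wrist force passes 120 N, or if a joint passes its speed limit or range.

## Working session

There is one attempt and no reset: what is moved stays moved. The work goes in short steps, each a Python script; the robot and the scene stay as the last script left them, time stands still between calls to the robot, and variables do not carry over. Pictures are saved under pics/ and viewed, at most 10 in all, crops included, and the job is handed in when it is done.

```bash
ls; mkdir -p pics; python3 - <<'E'
from cell import *
import cv2,numpy as np
s=get_state();print(s)
for c in ["scene","side"]:
    f=grab_frame(c);cv2.imwrite(f"pics/{c}0.png",f["img"][:,:,::-1])
    print(c,f["fx"],f["fy"],f["cx"],f["cy"],np.round(f["cam_to_world"],3).tolist())
    for n in ["carrier","tab","head","hinge","foot","tray","tray_in","flask","reagent","beaker"]:
        print(n,[(np.round(d["centre"],1).tolist(),round(d["score"],2)) for d in tip_of(c,n)][:2])
f=grab_frame("wrist");print(np.round(f["T_tool_cam"],3).tolist());print(get_state()["clock"])
E
```

```text
pics
{'clock': 0.0, 'q': array([ 1.18580672e+00,  3.26945662e-01, -1.93631143e-01,  1.05195998e+00,
       -4.26213183e-05,  1.43659422e+00]), 'joint_velocities': array([ 0.00025644,  0.00023857, -0.00040277,  0.00079924,  0.00076694,
       -0.00057226]), 'tau': array([-6.09984108e-04, -4.43393970e+01,  2.62445247e+01,  1.54870906e-02,
       -5.73435204e-05,  3.66365029e-06]), 'position': array([0.13626977, 0.53223929, 0.23048291]), 'eef_rot': array([-3.92853623e-01, -3.11652295e+00,  2.65914974e-03]), 'contact_force': array([ 0.64603758,  0.19534001, -0.24227021]), 'wrist_torque': array([-0.05838493, -0.00291848,  0.0273643 ]), 'grasp_force': 0.0, 'finger_gap': 0.999959558001404}
scene 462.4863145307973 462.4863145307973 322.5316875759768 207.5249314987961 [[0.768, 0.525, -0.366, 1.002], [0.641, -0.627, 0.443, -0.394], [0.003, -0.575, -0.818, 1.223], [0.0, 0.0, 0.0, 1.0]]
carrier [([406.9, 179.7], 0.75), ([209.0, 335.0], 0.67)]
tab [([186.9, 288.2], 0.88)]
head [([193.3, 300.6], 0.7)]
hinge [([204.2, 318.6], 0.71)]
foot [([210.0, 333.2], 0.9)]
tray [([343.4, 227.7], 0.62)]
tray_in
[... 214 characters left out ...]
6 480.95128331513246 313.7614170202468 201.18582944341858 [[-0.957, -0.222, 0.185, 0.361], [-0.288, 0.708, -0.645, 0.903], [0.012, -0.67, -0.742, 1.051], [0.0, 0.0, 0.0, 1.0]]
carrier [([373.0, 159.1], 0.58), ([378.5, 129.2], 0.26)]
tab [([385.6, 77.8], 0.77)]
head [([382.1, 97.1], 0.65)]
hinge [([379.3, 130.2], 0.9)]
foot [([373.4, 160.0], 0.6), ([267.6, 195.8], 0.21)]
tray [([307.5, 280.9], 0.75)]
tray_in [([307.7, 277.1], 0.79), ([375.2, 156.5], 0.17)]
flask [([266.8, 192.0], 0.84)]
reagent [([397.7, 222.7], 0.89)]
beaker [([254.2, 379.0], 0.87), ([376.2, 132.9], 0.19)]
[[-0.002, -0.949, -0.316, 0.081], [1.0, -0.001, -0.001, 0.0], [0.001, -0.316, 0.949, -0.143], [0.0, 0.0, 0.0, 1.0]]
1.15
```

```bash
cat > tri.py <<'E'
import numpy as np
def ray(f,px):
    T=np.asarray(f["cam_to_world"]);d=T[:3,:3]@np.array([(px[0]-f["cx"])/f["fx"],(px[1]-f["cy"])/f["fy"],1]);return T[:3,3],d/np.linalg.norm(d)
def tri(rays):
    A=0;b=0
    for o,d in rays:
        P=np.eye(3)-np.outer(d,d);A=A+P;b=b+P@o
    x=np.linalg.solve(A,b);return x,[np.linalg.norm(np.cross(x-o,d)) for o,d in rays]
E
python3 - <<'E'
from cell import *
from tri import *
import cv2
fs=grab_frame("scene");fd=grab_frame("side")
for n in ["tab","head","hinge","foot","tray","tray_in","flask","reagent"]:
    a=tip_of("scene",n)[0]["centre"];b=tip_of("side",n)[0]["centre"]
    x,r=tri([ray(fs,a),ray(fd,b)]);print(n,np.round(x,4),np.round(r,4))
x,r=tri([ray(fs,(405.1,180.5)),ray(fd,(254.2,379))]);print("beaker",x,r)
def up(f):return cv2.cvtColor(cv2.resize(f["img"],(800,500)),cv2.COLOR_RGB2BGR)
cv2.imwrite("pics/a.png",up(fs));cv2.imwrite("pics/b.png",up(fd))
for n,f,(u,v) in [("scene",fs,(195,305)),("side",fd,(380,120))]:
    cv2.imwrite(f"pics/{n}_crop.png",cv2.resize(f["img"][max(0,v-75):v+75,u-100:u+100,::-1],(800,600),interpolation=2))
E
```

```text
tab [ 0.4984 -0.2533  0.2975] [0.0026 0.0026]
head [ 0.494  -0.2441  0.2365] [0.0038 0.0038]
hinge [ 0.494 -0.246  0.116] [0.0023 0.0023]
foot [ 0.4932 -0.25   -0.0125] [0.0031 0.0031]
tray [ 0.553   0.2601 -0.0095] [0.0017 0.0017]
tray_in [0.5605 0.2564 0.0052] [0.0033 0.0033]
flask [ 7.641e-01 -1.000e-04 -1.200e-03] [0.0071 0.0071]
reagent [ 0.3685 -0.0111 -0.0085] [0.0035 0.0035]
beaker [ 0.59576047  0.53435377 -0.0025402 ] [np.float64(0.000533865127995091), np.float64(0.0005338651279948547)]
```

View pics/a.png

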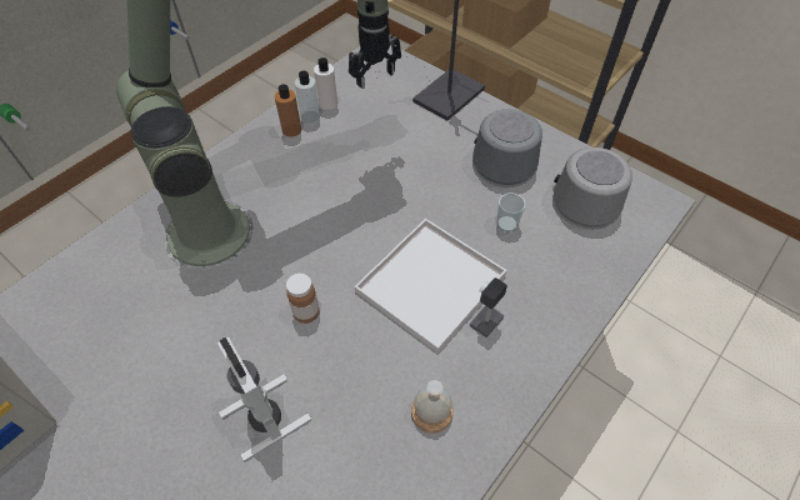

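View pics/b.png

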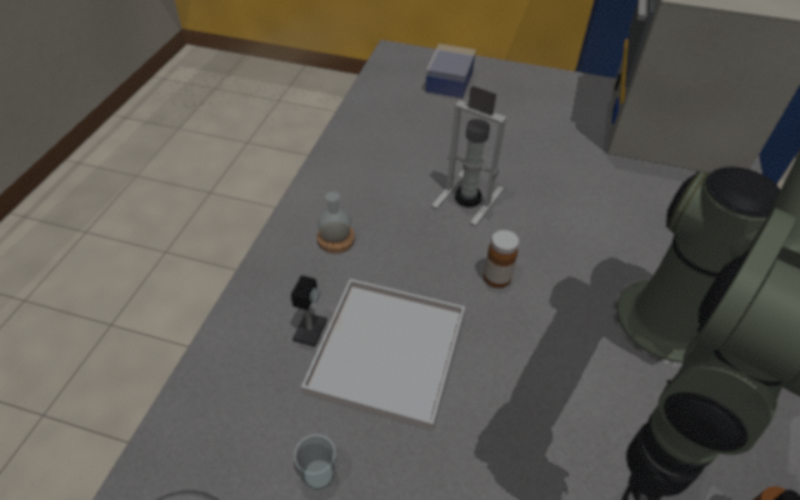

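```bash
python3 - <<'E'
from cell import *
from tri import *
from scipy.spatial.transform import Rotation as R
t0=get_state()["clock"]
fs=grab_frame("scene");fd=grab_frame("side")
def g(f,p,z):
    o,d=ray(f,np.array(p)*.8);return (o+d*(z-o[2])/d[2])
for nm,f,a,b in [("s1",fs,(221,412),(286,379)),("s2",fs,(245,456),(309,419)),("d1",fd,(435,206),(464,174)),("d2",fd,(475,220),(502,189)),
  ("t1",fs,(426,221),(505,271)),("t2",fs,(356,289),(438,348)),("t3",fs,(426,221),(356,289)),("t4",fs,(505,271),(438,348)),
  ("td1",fd,(350,283),(465,306)),("td2",fd,(306,389),(434,420)),("td3",fd,(350,283),(306,389)),("td4",fd,(465,306),(434,420))]:
    z=.01 if nm[0] in'sd' else .025
    A,B=g(f,a,z),g(f,b,z);d=B-A;print(nm,np.round((A+B)[:2]/2,3),np.round(np.linalg.norm(d),3),np.round(np.degrees(np.arctan2(d[1],d[0])),1))
# tab top long edge dir, scene: (222,343)->(243,375)
A,B=g(fs,(222,343),.32),g(fs,(243,375),.32);d=B-A;print("tab",(A+B)/2,np.linalg.norm(d),np.degrees(np.arctan2(d[1],d[0])))
for psi in (-20,0,20,90):
  print(psi)
  for flip in (0,180):
    p=np.radians(psi+flip); 
    Rm=R.from_euler('z',p)*R.from_rotvec([0,np.pi,0])
    for P in ([.495,-.25,.276],[.495,-.25,.45],[.557,.258,.33]):
        q=ik(P,Rm.as_rotvec());print(flip,P,None if q is None else np.round(q,2))
print(get_state()["clock"]-t0)
E
```

```text
s1 [ 0.441 -0.228] 0.152 69.9
s2 [ 0.549 -0.259] 0.148 71.9
d1 [ 0.54  -0.251] 0.149 -107.0
d2 [ 0.434 -0.228] 0.14 -108.4
t1 [0.557 0.39 ] 0.251 0.3
t2 [0.559 0.114] 0.251 0.7
t3 [0.433 0.251] 0.277 -89.7
t4 [0.684 0.253] 0.275 -89.6
td1 [0.551 0.122] 0.255 -177.0
td2 [0.547 0.394] 0.249 -177.7
td3 [0.675 0.264] 0.27 91.4
td4 [0.423 0.252] 0.273 90.1
tab [ 0.50666564 -0.25036894  0.32      ] 0.07490290138106466 -12.505489284814754
-20
0 [0.495, -0.25, 0.276] [-0.6   0.31 -0.1   1.16  0.   -0.25]
0 [0.495, -0.25, 0.45] [-0.6   0.3   0.32  1.59  0.   -0.25]
0 [0.557, 0.258, 0.33] [0.31 0.41 0.18 1.34 0.   0.66]
180 [0.495, -0.25, 0.276] [-0.6   0.31 -0.1   1.16 -0.    2.89]
180 [0.495, -0.25, 0.45] [-0.6   0.3   0.32  1.59 -0.    2.89]
180 [0.557, 0.258, 0.33] [ 0.31  0.41  0.18  1.34 -0.   -2.48]
0
0 [0.495, -0.25, 0.276] [-0.6   0.31 -0.1   1.16  0.   -0.6 ]
0 [0.495, -0.25, 0.45] [-0.6   0.3   0.32  1.59  0.   -0.6 ]
0 [0.557, 0.258, 0.33] [0.31 0.41 0.18 1.34 0.   0.31]
180 [0.495, -0.25, 0.276] [-0.6   0.31 -0.1   1.16  0.    2.54]
180 [0.495, -0.25, 0.45] [-0.6   0.3   0.32  1.59  0.    2.54]
180 [0.557, 0.258, 0.33] [ 0.31  0.41  0.18  1.34  0.   -2.83]
20
0 [0.495, -0.25, 0.276] [-0.6   0.31 -0.1   1.16  0.   -0.95]
0 [0.495, -0.25, 0.45] [-0.6   0.3   0.32  1.59  0.   -0.95]
0 [0.557, 0.258, 0.33] [ 0.31  0.41  0.18  1.34  0.   -0.04]
180 [0.495, -0.25, 0.276] [-0.6   0.31 -0.1   1.16  0.    2.19]
180 [0.495, -0.25, 0.45] [-0.6   0.3   0.32  1.59  0.    2.19]
180 [0.557, 0.258, 0.33] [0.31 0.41 0.18 1.34 0.   3.11]
90
0 [0.495, -0.25, 0.276] [-0.6   0.31 -0.1   1.16  0.   -2.17]
0 [0.495, -0.25, 0.45] [-0.6   0.3   0.32  1.59  0.   -2.17]
0 [0.557, 0.258, 0.33] [ 0.31  0.41  0.18  1.34  0.   -1.26]
180 [0.495, -0.25, 0.276] [-0.6   0.31 -0.1   1.16  0.    0.97]
180 [0.495, -0.25, 0.45] [-0.6   0.3   0.32  1.59  0.    0.97]
180 [0.557, 0.258, 0.33] [0.31 0.41 0.18 1.34 0.   1.88]
0.10000000000000009
```

```bash
python3 - <<'E'
from cell import *
from tri import *
import cv2
from scipy.spatial.transform import Rotation as R
psi=np.radians(-17);rv=(R.from_euler('z',psi)*R.from_rotvec([0,np.pi,0])).as_rotvec()
P=np.array([.496,-.25,.40])
C=lambda:get_state()["clock"]
print(C());movep(P,rv);print("movep",C());s=get_state();print(s["position"],s["eef_rot"]-rv)
f=grab_frame("wrist");cv2.imwrite("pics/w0.png",f["img"][:,:,::-1]);print(f["fx"],f["cx"],f["cy"])
for n in("tab","head","hinge"):print(n,[(d["centre"],d["score"]) for d in tip_of("wrist",n)][:1])
t=C();move_l(P+[0,0,.005],.05);print("movel 5mm@.05",C()-t)
t=C();move_l(P,.3);print("movel 5mm@.3",C()-t)
r2=(R.from_rotvec(.02*np.array([np.cos(psi),np.sin(psi),0]))*R.from_rotvec(rv)).as_rotvec()
t=C();move_l(P,.15,r2);print("rot .02",C()-t)
t=C();q=ik(P,rv);print("ik",C()-t)
t=C();set_joints(q);print("setj .02",C()-t, get_state()["joint_velocities"])
t=C();set_joints(get_state()["q"]+[0.004,0,0,0,0,0]);print("setj .004",C()-t)
t=C();movep(P,rv);print("movep",C()-t,C())
E
```

```text
2.15
movep 5.225
[ 0.4962626  -0.24928597  0.39990176] [-9.26852542e-01 -6.21431012e+00 -3.57766457e-04]
311.20762572880176 317.1055843620132 199.87027728818373
tab [([319.5, 191.3], 0.81)]
head [([476.6, 244.1], 0.74)]
hinge [([320.0, 154.0], 0.68)]
movel 5mm@.05 0.25
movel 5mm@.3 0.25
rot .02 0.25
ik 0.0
setj .02 0.25 [-0.0032523   0.0016957   0.00034334  0.00187668  0.00423793 -0.00259732]
setj .004 0.25
movep 0.25 6.925
```

View pics/w0.png

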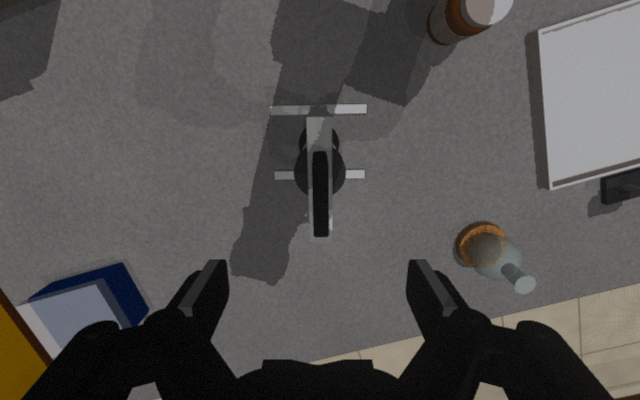

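```bash
python3 - <<'E'
from cell import *
import cv2,numpy as np
x,y=.492,-.246
move_l([x,y,.40],.1);move_l([x,y,.2765],.08);s=get_state();print(s["position"],s["contact_force"])
grab(70);s=get_state();print(s["clock"],s["position"],s["contact_force"],s["wrist_torque"],s["finger_gap"],s["grasp_force"])
f=grab_frame("wrist");cv2.imwrite("pics/w1.png",f["img"][:,:,::-1])
for n in("head","foot"):print(n,[(d["centre"],d["score"]) for d in tip_of("wrist",n)][:2])
E
```

```text
[ 0.49224366 -0.24619564  0.27700979] [0.7828692  0.61612397 0.2815297 ]
9.5333 [ 0.49227601 -0.24573891  0.2765879 ] [0.97524857 1.55110937 0.62007957] [ 0.32437122 -0.13985802  0.01777295] 0.1313204017989678 69.48950529098511
head []
foot []
```

View pics/w1.png

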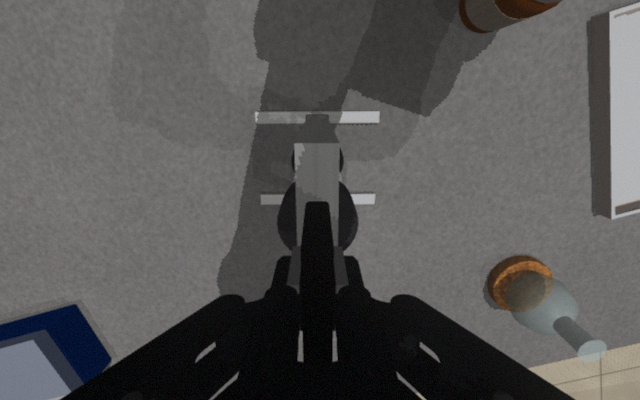

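```bash
cat > ctl.py <<'E'
import numpy as np, cv2
from scipy.linalg import expm, solve_discrete_are
DT=.30; G=1.22; PXR=169.6
mj=lambda s:(lambda s:s**3*(10-15*s+6*s*s))(np.clip(s,0,1))
def disc(a,b,n=60):
    """(z,zd): z''=a(z-Gx)+b f+d ; returns Phi and gammas for f0,f1,x0,x1,d"""
    A=np.array([[0,1],[a,0]]);h=DT/n;E=expm(A*DT);g=np.zeros((2,3))
    for i in range(n):
        t=(i+.5)*h;w=mj((t-.05)/.25);v=(expm(A*(DT-t))@[0,h]);g+=np.outer(v,[1-w,w,1])
    return E,b*g[:,0],b*g[:,1],-a*G*g[:,0],-a*G*g[:,1],g[:,2]
class Ctl:
    def __init__(s,a=3.,b=9.,r=3.,sm=.003):
        s.b=b;s.E,s.f0,s.f1,s.x0,s.x1,s.gd=disc(a,b)
        A=np.zeros((3,3));A[:2,:2]=s.E;A[:2,2]=s.f0;B=np.array([[*s.f1,1]]).T
        Q=np.diag([1,.15,.05]);P=solve_discrete_are(A,B,Q,[[r]])
        s.K=np.linalg.solve(r+B.T@P@B,B.T@P@A)[0]
        s.F=np.eye(3);s.F[:2,:2]=s.E;s.F[:2,2]=s.gd
        s.Qk=np.diag([.004,.015,.02])**2;s.R=sm**2
        s.m=np.zeros(3);s.P=np.diag([.01,.02,.05])**2
    def step(s,th,f,x,v1,a1):
        """measured lean, tilt, hinge place; wanted speed, accel over next cycle -> new tilt"""
        S=s.P[0,0]+s.R;k=s.P[:,0]/S;s.m=s.m+k*(th+G*x-s.m[0]);s.P=s.P-np.outer(k,s.P[0])
        ft=(G*a1-s.m[2])/s.b
        e=np.array([s.m[0]-G*x,s.m[1]-G*v1,f-ft]);f1=float(np.clip(ft-s.K@e,f-.06,f+.06))
        return float(np.clip(f1,-.15,.15))
    def predict(s,f0,f1,x0,x1):
        s.m=s.F@s.m;s.m[:2]+=s.f0*f0+s.f1*f1+s.x0*x0+s.x1*x1;s.P=s.F@s.P@s.F.T+s.Qk
def edges(img,thr,rows=(204,236)):
    g=cv2.GaussianBlur(cv2.cvtColor(img,cv2.COLOR_RGB2GRAY),(3,3),0).astype(float);L=[];Rr=[]
    def run(r,c,d,lim):
        while g[r,c]>=thr and c!=lim:c+=d
        return c
    for r in range(*rows):
        row=g[r]
        # outward from the bar edges through the dark head to the first bright pixel
        for start,d,out in((293,-1,L),(343,1,Rr)):
            c=start
            if row[c]>=thr:
                continue
            while row[c]<thr and 200<c<440:c+=d
            out.append(c-d*(row[c]-thr)/(row[c]-row[c-d]+1e-9))
    m=lambda v:np.median(v) if len(v)>15 else None
    return m(L),m(Rr)
if __name__=="__main__":
    g=cv2.cvtColor(cv2.imread("pics/w1.png"),cv2.COLOR_BGR2GRAY)
    for r in(206,220,234):print(r,g[r,264:374:2].tolist())
    print(edges(cv2.imread("pics/w1.png")[:,:,::-1],45))
    rng=np.random.default_rng(0);C=Ctl();print("K",C.K)
    for a in(1.2,3,4.9):
      for b in(7,9,11):
        w=[]
        for tr in range(20):
            c=Ctl();E,f0_,f1_,x0_,x1_,gd=disc(a,b);st=np.array([rng.normal(0,.01),0.]);f=x=0.;bias=rng.normal(0,.01);d=rng.normal(0,.05);N=36;H=[]
            X=lambda k:.5*mj((k-8)/N)
            for k in range(75):
                th=st[0]-G*x;H.append([th,f])
                x1=X(k+1);f1=c.step(th+bias+rng.normal(0,.003),f,x,(X(k+1)-X(k))/DT,(X(k+2)-2*X(k+1)+X(k))/DT**2)
                c.predict(f,f1,x,x1);st=E@st+f0_*f+f1_*f1+x0_*x+x1_*x1+gd*d;f,x=f1,x1
            H=np.abs(H);w.append([*H.max(0),*H[50:].max(0)])
        print(a,b,np.round(np.max(w,0),3))
E
python3 ctl.py
```

```text
206 [67, 66, 68, 71, 67, 69, 69, 67, 47, 26, 25, 27, 23, 26, 24, 23, 65, 82, 82, 82, 75, 17, 17, 8, 20, 17, 17, 16, 19, 18, 15, 15, 30, 99, 100, 95, 96, 70, 32, 27, 34, 30, 28, 26, 31, 54, 106, 107, 112, 106, 110, 108, 114, 112, 111]
220 [70, 72, 70, 74, 73, 72, 70, 25, 25, 28, 26, 27, 21, 28, 24, 24, 58, 82, 83, 82, 22, 14, 16, 13, 12, 11, 18, 14, 15, 15, 17, 12, 10, 42, 82, 79, 81, 53, 25, 24, 28, 29, 26, 31, 32, 36, 42, 91, 115, 114, 114, 110, 112, 115, 115]
234 [76, 69, 70, 70, 69, 69, 69, 69, 27, 32, 29, 27, 28, 25, 28, 27, 43, 80, 79, 43, 19, 15, 9, 12, 16, 9, 14, 14, 8, 16, 11, 13, 15, 10, 55, 82, 80, 44, 27, 26, 27, 29, 29, 43, 41, 40, 94, 113, 117, 113, 108, 106, 118, 115, 107]
(np.float64(277.83958333327905), np.float64(355.3904761905209))
K [0.89756536 0.50269981 0.67252753]
1.2 7 [0.063 0.066 0.035 0.053]
1.2 9 [0.064 0.072 0.036 0.054]
1.2 11 [4.8551653e+07 1.5000000e-01 4.8551653e+07 1.5000000e-01]
3 7 [0.088 0.072 0.039 0.053]
3 9 [0.065 0.069 0.032 0.05 ]
3 11 [0.079 0.075 0.056 0.075]
4.9 7 [4.10981498e+18 1.50000000e-01 4.10981498e+18 1.50000000e-01]
4.9 9 [7.9070941e+13 1.5000000e-01 7.9070941e+13 1.5000000e-01]
4.9 11 [0.069 0.075 0.041 0.055]
```

```bash
cat >> ctl.py <<'E'
class Bank:
    def __init__(s,As=(1.2,2.,3.,4.,4.9),r=3.,q=(.002,.01,.005),sm=.003,forget=.97):
        s.c=[Ctl(a,12-a,r,sm) for a in As];s.As=np.array(As);s.L=-.5*((s.As-3)/1.5)**2;s.fg=forget
        for c in s.c:c.Qk=np.diag(q)**2
    def step(s,th,f,x,v1,a1):
        s.L=s.L*s.fg+[-.5*((th+G*x-c.m[0])**2/(c.P[0,0]+c.R)+np.log(c.P[0,0]+c.R)) for c in s.c]
        w=np.exp(s.L-s.L.max());s.w=w/w.sum()
        return float(s.w@[c.step(th,f,x,v1,a1) for c in s.c])
    def predict(s,*k):
        for c in s.c:c.predict(*k)
def trial(mk,rng,a,sm=.003,h=36,X=None):
    b=12-a;c=mk();E,f0_,f1_,x0_,x1_,gd=disc(a,b);st=np.array([rng.normal(0,.01),0.]);f=x=0.;bias=rng.normal(0,.004);d=rng.normal(0,.03);H=[]
    X=lambda k:.5*mj((k-8)/h)
    for k in range(75):
        th=st[0]-G*x;H.append([th,f])
        x1=X(k+1);f1=c.step(th+bias+rng.normal(0,sm),f,x,(X(k+1)-X(k))/DT,(X(k+2)-2*X(k+1)+X(k))/DT**2)
        c.predict(f,f1,x,x1);fa=f1+rng.normal(0,.0005);st=E@st+f0_*f+f1_*fa+x0_*x+x1_*x1+gd*d;f,x=fa,x1
    H=np.abs(H);return [*H.max(0),*H[50:].max(0)]
E
cat > tune.py <<'E'
from ctl import *
for name,mk in {"fix r3":lambda:Bank((3.,)),"fix r1":lambda:Bank((3.,),r=1.),"fix r.3":lambda:Bank((3.,),r=.3),"fix q":lambda:Bank((3.,),r=1.,q=(.004,.015,.005)),
  "bank r3":lambda:Bank(),"bank r1":lambda:Bank(r=1.),"bank r.3":lambda:Bank(r=.3)}.items():
    rng=np.random.default_rng(1)
    print(name,[np.round(np.max([trial(mk,rng,a) for _ in range(8)],0),3).tolist() for a in(1.2,2,3,4,4.9)])
E
time python3 tune.py
```

```text
fix r3 [[0.348, 0.15, 0.348, 0.15], [0.028, 0.046, 0.028, 0.043], [0.047, 0.048, 0.031, 0.031], [8922968.731, 0.151, 8922968.731, 0.151], [3.012460350874244e+17, 0.151, 3.012460350874244e+17, 0.151]]
fix r1 [[168.843, 0.151, 168.843, 0.151], [0.028, 0.052, 0.028, 0.052], [0.041, 0.055, 0.029, 0.035], [1061.934, 0.151, 1061.934, 0.151], [8.18451049238843e+16, 0.151, 8.18451049238843e+16, 0.151]]
fix r.3 [[88268538.844, 0.152, 88268538.844, 0.151], [0.041, 0.073, 0.028, 0.059], [0.05, 0.067, 0.027, 0.043], [0.148, 0.099, 0.148, 0.099], [1660334106077472.8, 0.152, 1660334106077472.8, 0.151]]
fix q [[0.087, 0.103, 0.087, 0.103], [0.027, 0.052, 0.026, 0.052], [0.044, 0.053, 0.028, 0.037], [188409.258, 0.151, 188409.258, 0.151], [1.6254349004699654e+17, 0.151, 1.6254349004699654e+17, 0.151]]
bank r3 [[0.032, 0.052, 0.016, 0.019], [0.029, 0.043, 0.022, 0.02], [0.05, 0.051, 0.039, 0.03], [0.056, 0.074, 0.044, 0.053], [0.065, 0.09, 0.03, 0.057]]
bank r1 [[0.034, 0.057, 0.016, 0.023], [0.03, 0.047, 0.021, 0.025], [0.043, 0.051, 0.039, 0.034], [0.049, 0.073, 0.041, 0.057], [1063332912572.596, 0.151, 1063332912572.596, 0.151]]
bank r.3 [[0.042, 0.064, 0.016, 0.028], [0.034, 0.07, 0.02, 0.034], [0.042, 0.061, 0.035, 0.041], [0.047, 0.079, 0.038, 0.063], [232411736583989.03, 0.151, 232411736583989.03, 0.151]]
real	0m10.336s
user	0m30.707s
sys	0m0.092s
```

```bash
cat > ctl2.py <<'E'
from ctl import *
class Ctl2(Ctl):
    """as Ctl, with a sideways offset xo of the carrier from its reference path as second input"""
    def __init__(s,a,b,r,rx,qx,sm):
        super().__init__(a,b,3.,sm)
        A=np.zeros((4,4));A[:2,:2]=s.E;A[:2,2]=s.f0;A[:2,3]=s.x0;B=np.zeros((4,2));B[:2,0]=s.f1;B[:2,1]=s.x1;B[2,0]=B[3,1]=1
        # cost on the move of f and xo as well as on their values
        c=np.array([1,0,0,-G]);Q=np.outer(c,c)+np.diag([0,.15,.05+r,qx+rx]);Rm=np.diag([r,rx]);S=np.zeros((4,2));S[2,0]=-r;S[3,1]=-rx
        P=solve_discrete_are(A,B,Q,Rm,s=S);s.K=np.linalg.solve(Rm+B.T@P@B,B.T@P@A+S.T)
    def step(s,th,f,x,xr,v1,a1):
        S=s.P[0,0]+s.R;k=s.P[:,0]/S;s.m=s.m+k*(th+G*x-s.m[0]);s.P=s.P-np.outer(k,s.P[0])
        ft=(G*a1-s.m[2])/s.b
        return np.array([ft,0])-s.K@[s.m[0]-G*xr,s.m[1]-G*v1,f-ft,x-xr]
class Bank2(Bank):
    def __init__(s,As=(1.2,2.,3.,4.,4.9),r=3.,rx=10.,qx=2.,q=(.002,.01,.005),sm=.003,forget=.97):
        super().__init__(As);s.fg=forget;s.c=[Ctl2(a,12-a,r,rx,qx,sm) for a in As]
        for c in s.c:c.Qk=np.diag(q)**2
    def step(s,th,f,x,xr,v1,a1):
        s.L=s.L*s.fg+[-.5*((th+G*x-c.m[0])**2/(c.P[0,0]+c.R)+np.log(c.P[0,0]+c.R)) for c in s.c]
        w=np.exp(s.L-s.L.max());s.w=w/w.sum()
        u=s.w@[c.step(th,f,x,xr,v1,a1) for c in s.c]
        return float(np.clip(np.clip(u[0],f-.05,f+.05),-.12,.12)),float(np.clip(np.clip(u[1],x-xr-.03,x-xr+.03),-.06,.06))
def trial2(mk,rng,a,sm=.003,h=36):
    b=12-a;c=mk();E,f0_,f1_,x0_,x1_,gd=disc(a,b);st=np.array([rng.normal(0,.01),0.]);f=x=0.;bias=rng.normal(0,.004);d=rng.normal(0,.03);H=[]
    X=lambda k:.5*mj((k-8)/h)
    for k in range(75):
        th=st[0]-G*x;H.append([th,f,x-X(k)])
        f1,xo=c.step(th+bias+rng.normal(0,sm),f,x,X(k),(X(k+1)-X(k))/DT,(X(k+2)-2*X(k+1)+X(k))/DT**2);x1=X(k+1)+xo
        c.predict(f,f1,x,x1);fa=f1+rng.normal(0,.0005);st=E@st+f0_*f+f1_*fa+x0_*x+x1_*x1+gd*d;f,x=fa,x1
    H=np.abs(H);return [*H.max(0),*H[50:].max(0)]
if __name__=="__main__":
  for n,mk in {"fix":lambda:Bank2((3.,)),"bank":lambda:Bank2(),"bank rx3":lambda:Bank2(rx=3.,qx=.5),"fix rx3":lambda:Bank2((3.,),rx=3.,qx=.5),"bank r1":lambda:Bank2(r=1.,rx=3.,qx=2.)}.items():
    rng=np.random.default_rng(1)
    print(n)
    for a in(1.2,3,4,4.9,5.3):print("  ",a,np.round(np.max([trial2(mk,rng,a) for _ in range(12)],0),3).tolist())
E
python3 ctl2.py
```

```text
fixTraceback (most recent call last):
  File "ctl2.py", line 35, in <module>
    for a in(1.2,3,4,4.9,5.3):print("  ",a,np.round(np.max([trial2(mk,rng,a) for _ in range(12)],0),3).tolist())
                                                            ~~~~~~^^^^^^^^^^
  File "ctl2.py", line 24, in trial2
    b=12-a;c=mk();E,f0_,f1_,x0_,x1_,gd=disc(a,b);st=np.array([rng.normal(0,.01),0.]);f=x=0.;bias=rng.normal(0,.004);d=rng.normal(0,.03);H=[]
             ~~^^
  File "ctl2.py", line 32, in <lambda>
    for n,mk in {"fix":lambda:Bank2((3.,)),"bank":lambda:Bank2(),"bank rx3":lambda:Bank2(rx=3.,qx=.5),"fix rx3":lambda:Bank2((3.,),rx=3.,qx=.5),"bank r1":lambda:Bank2(r=1.,rx=3.,qx=2.)}.items():
                              ~~~~~^^^^^^^
  File "ctl2.py", line 16, in __init__
    super().__init__(As);s.fg=forget;s.c=[Ctl2(a,12-a,r,rx,qx,sm) for a in As]
                                          ~~~~^^^^^^^^^^^^^^^^^^^
  File "ctl2.py", line 9, in __init__
    P=solve_discrete_are(A,B,Q,Rm,s=S);s.K=np.linalg.solve(Rm+B.T@P@B,B.T@P@A+S.T)
    return f(*arrays, *other_args, **kwargs)
    a, b, q, r, e, s, m, n, r_or_c, gen_are = _are_validate_args(
                                              ~~~~~~~~~~~~~~~~~~^
                                                     a, b, q, r, e, s, 'dare')
                                                     ^^^^^^^^^^^^^^^^^^^^^^^^^
    raise ValueError("Matrix e should be square.")
ValueError: Matrix e should be square.
```

```bash
sed -i 's/solve_discrete_are(A,B,Q,Rm,s=S)/solve_discrete_are(A,B,Q,Rm,np.eye(4),S)/' ctl2.py; python3 ctl2.py
```

```text
fix
   1.2 [206.242, 0.121, 0.06, 206.242, 0.121, 0.06]
   3 [0.046, 0.036, 0.015, 0.029, 0.025, 0.007]
   4 [921467165.318, 0.121, 0.06, 921467165.318, 0.121, 0.06]
   4.9 [5.842536512034785e+17, 0.121, 0.06, 5.842536512034785e+17, 0.121, 0.06]
   5.3 [9.409159779986563e+18, 0.122, 0.06, 9.409159779986563e+18, 0.121, 0.06]
bank
   1.2 [0.027, 0.035, 0.007, 0.016, 0.017, 0.004]
   3 [0.041, 0.036, 0.013, 0.035, 0.022, 0.007]
   4 [0.046, 0.061, 0.02, 0.037, 0.034, 0.015]
   4.9 [0.084, 0.111, 0.042, 0.034, 0.041, 0.015]
   5.3 [1.506381182620625e+18, 0.122, 0.06, 1.506381182620625e+18, 0.121, 0.06]
bank rx3
   1.2 [0.017, 0.027, 0.02, 0.014, 0.015, 0.008]
   3 [0.033, 0.028, 0.035, 0.029, 0.019, 0.018]
   4 [0.034, 0.043, 0.042, 0.027, 0.025, 0.033]
   4.9 [0.058, 0.065, 0.06, 0.029, 0.031, 0.04]
   5.3 [9.319280303175886e+17, 0.122, 0.06, 9.319280303175886e+17, 0.121, 0.06]
fix rx3
   1.2 [0.019, 0.028, 0.023, 0.017, 0.026, 0.019]
   3 [0.036, 0.031, 0.036, 0.024, 0.021, 0.015]
   4 [1.564, 0.121, 0.06, 1.564, 0.121, 0.06]
   4.9 [3.187619083540811e+17, 0.121, 0.06, 3.187619083540811e+17, 0.121, 0.06]
   5.3 [6.512781081273499e+18, 0.122, 0.06, 6.512781081273499e+18, 0.121, 0.06]
bank r1
   1.2 [0.022, 0.044, 0.009, 0.014, 0.02, 0.005]
   3 [0.035, 0.038, 0.013, 0.034, 0.024, 0.009]
   4 [0.036, 0.063, 0.021, 0.032, 0.04, 0.015]
   4.9 [0.074, 0.104, 0.047, 0.033, 0.042, 0.017]
   5.3 [0.086, 0.12, 0.054, 0.037, 0.056, 0.023]
```

```bash
cat > run.py <<'E'
from cell import *
from ctl2 import *
from scipy.spatial.transform import Rotation as R
psi=np.radians(-17);xh=np.array([np.cos(psi),np.sin(psi),0]);yh=np.array([-np.sin(psi),np.cos(psi),0]);LH=.1615
s=get_state();P0=s["position"];R0=R.from_rotvec(s["eef_rot"]);D=np.array([.555,.2565])-P0[:2]
L0,E0=edges(grab_frame("wrist")["img"],48);W=(E0-L0)/2;C0=(E0+L0)/2;print("ref",L0,E0,P0)
def path(k):
    u=mj((k-9)/38);xy=D*u+np.array([.03,0])*np.sin(np.pi*u)**2
    h=.005*mj(k)+.055*mj((k-1)/8)-.028*mj((k-43)/8)-.024*mj((k-KL)/8);return np.r_[xy,h]
KL=76
def tilt(s):return -(R.from_rotvec(s["eef_rot"])*R0.inv()).as_rotvec()@xh
def hinge(s):return s["position"]-R.from_rotvec(-tilt(s)*xh).apply([0,0,LH])-P0+[0,0,LH]
def pose(p,f,xo):
    Rf=R.from_rotvec(-f*xh);return P0+p+xo*yh+Rf.apply([0,0,LH])-[0,0,LH],(Rf*R0).as_rotvec()
def meas(pred):
    L,E=edges(grab_frame("wrist")["img"],48)
    c=[v for v in(L+W if L else None,E-W if E else None) if v is not None]
    if not c:return None
    if len(c)==2 and abs(c[0]-c[1])<5:c=[np.mean(c)]
    return min(((v-C0)/PXR for v in c),key=lambda t:abs(t-pred))
B=Bank2((1.2,2.,3.,4.,4.9,5.6),r=1.,rx=3.,qx=2.)
move_l(*[pose(path(1),0,0)[0],.3]);k=1;ok=0;xo=0.
while True:
    s=get_state();f=tilt(s);x=hinge(s)@yh;p,pn,pp=path(k),path(k+1),path(k+2)
    zp=float(B.w@[c.m[0] for c in B.c]) if k>1 else 0.
    m=meas(zp-G*x-f);th=(m+f) if m is not None else zp-G*x
    f1,xo=B.step(th,f,x,p@yh,(pn-p)@yh/DT,(pp-2*pn+p)@yh/DT**2)
    est=B.w@[c.m for c in B.c]
    print(k,round(s["clock"],2),"th %.3f rel %s thd %.3f f %.3f->%.3f xo %.3f h %.3f"%(th,None if m is None else round(m,3),est[1]-G*(pn-p)@yh/DT,f,f1,xo,hinge(s)[2]),"a %.1f"%(B.w@B.As))
    if k>=KL+9:
        ok=abs(th)<.012 and abs(est[0]-G*x)<.012 and abs(est[1])<.03 and abs(f)<.015
        if ok or k>KL+30:break
    q=pose(pn,f1,xo);move_l(q[0],.5,q[1])
    x1=hinge(get_state())@yh;B.predict(f,f1,x,x1);k+=1
xo=(hinge(s)-path(k))@yh;q=pose(path(k)-[0,0,.007],0,xo)
print("down",move_l(q[0],.025,q[1],until_force=5));s=get_state();print(s["clock"],s["position"],s["contact_force"],meas(0))
E
python3 run.py
```

```text
ref 277.60555555551855 355.595238095268 [ 0.49224234 -0.24576494  0.27661509]
1 9.98 th 0.000 rel -0.0 thd 0.000 f 0.000->-0.000 xo 0.000 h 0.004 a 3.2
2 10.28 th -0.000 rel 0.0 thd -0.001 f -0.000->0.001 xo -0.000 h 0.006 a 3.1
3 10.58 th -0.001 rel -0.002 thd -0.003 f 0.001->0.002 xo -0.001 h 0.011 a 3.1
4 10.88 th -0.002 rel -0.005 thd -0.004 f 0.003->0.003 xo -0.001 h 0.021 a 3.1
5 11.18 th -0.001 rel -0.005 thd 0.002 f 0.004->-0.000 xo -0.001 h 0.033 a 3.0
6 11.48 th -0.002 rel -0.003 thd 0.002 f 0.001->0.002 xo -0.001 h 0.045 a 3.0
7 11.78 th -0.001 rel -0.003 thd 0.001 f 0.002->0.001 xo -0.001 h 0.055 a 3.0
8 12.08 th -0.001 rel -0.003 thd 0.002 f 0.001->0.001 xo -0.001 h 0.059 a 2.9
9 12.38 th -0.001 rel -0.003 thd 0.000 f 0.001->0.003 xo -0.001 h 0.060 a 2.9
10 12.68 th -0.001 rel -0.004 thd 0.001 f 0.003->0.003 xo -0.000 h 0.060 a 2.8
11 12.98 th 0.000 rel -0.002 thd 0.003 f 0.002->0.002 xo 0.000 h 0.060 a 2.8
12 13.28 th 0.000 rel -0.001 thd 0.000 f 0.002->0.003 xo 0.000 h 0.060 a 2.7
13 13.58 th -0.000 rel -0.003 thd -0.004 f 0.003->0.005 xo -0.000 h 0.060 a 2.7
14 13.88 
[... 5045 characters left out ...]
0.003 f 0.004->0.003 xo 0.001 h 0.029 a 2.5
79 33.38 th 0.000 rel -0.004 thd -0.002 f 0.004->0.006 xo -0.000 h 0.025 a 2.5
80 33.68 th 0.001 rel -0.005 thd -0.001 f 0.007->0.004 xo 0.000 h 0.019 a 2.5
81 33.98 th 0.001 rel -0.004 thd 0.000 f 0.005->0.005 xo 0.000 h 0.014 a 2.4
82 34.28 th 0.001 rel -0.004 thd 0.001 f 0.005->0.004 xo 0.000 h 0.010 a 2.4
83 34.58 th 0.001 rel -0.003 thd 0.001 f 0.004->0.004 xo 0.000 h 0.008 a 2.4
84 34.88 th 0.001 rel -0.003 thd -0.001 f 0.004->0.005 xo 0.000 h 0.008 a 2.4
85 35.18 th 0.001 rel -0.004 thd -0.001 f 0.005->0.004 xo 0.000 h 0.008 a 2.3
down True
35.4417 [0.5549413  0.25738995 0.28401058] [-2.50778266  0.08808727  5.7725882 ] -0.003412157637474516
```

```bash
python3 - <<'E'
from cell import *
import cv2,numpy as np
s=get_state();print(s["clock"],s["position"],s["contact_force"])
p=s["position"]
sleep(.2);s=get_state();print(s["position"],s["contact_force"],s["wrist_torque"])
f=grab_frame("side");f2=grab_frame("scene")
a=cv2.resize(f["img"][130:330,230:390],(400,500));b=cv2.resize(f2["img"][130:290,270:430],(400,500))
cv2.imwrite("pics/p.png",np.hstack([a,b])[:,:,::-1])
E
```

```text
35.4917 [0.55493518 0.25742887 0.28398711] [-2.106018    0.17517328  6.00757935]
[0.55500415 0.25744911 0.28401871] [-2.66706816 -1.13241164  7.09295733] [-0.04704704  0.23525562  0.0316824 ]
```

View pics/p.png

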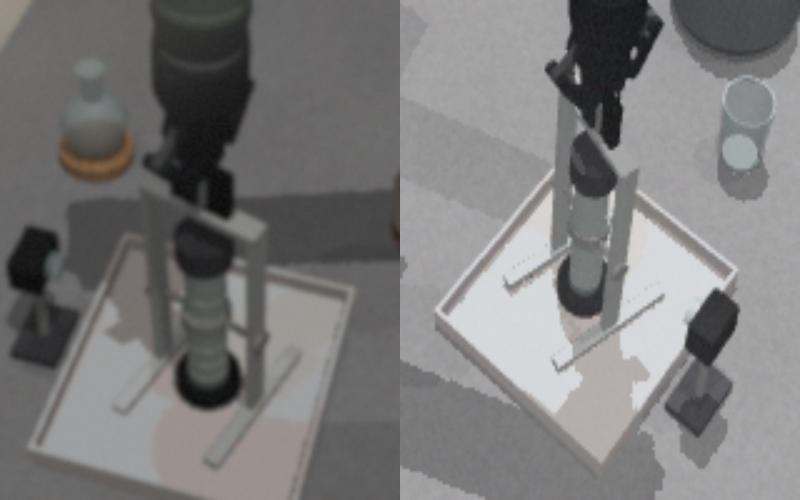

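```bash
python3 - <<'E'
from cell import *
for i in range(3):
    s=get_state();p=s["position"].copy();r=move_l([p[0],p[1],p[2]-.0015],.005,until_force=8)
    s=get_state();print(r,s["position"],s["contact_force"],s["wrist_torque"])
    if r:break
E
```

```text
False [0.55560008 0.25750151 0.28413379] [-2.56867918 -0.21436251  6.7853511 ] [-0.14660303  0.24900618  0.02428849]
False [0.55599968 0.25752066 0.28421361] [-3.49215949 -1.96365345  7.58911198] [-0.18280786  0.45295467  0.02900866]
False [0.55629204 0.25749064 0.28427144] [-2.64732742 -1.5704701   8.60131886] [-0.28745218  0.58662736  0.01906838]
```

```bash
python3 - <<'E'
from cell import *
import cv2,numpy as np
p=get_state()["position"]
let_go();sleep(.3);s=get_state();print(s["clock"],s["position"],s["contact_force"],s["finger_gap"])
p=s["position"];move_l([p[0],p[1],p[2]+.16],.1);sleep(.3);print(get_state()["clock"])
f=grab_frame("side");f2=grab_frame("scene");w=grab_frame("wrist")
a=cv2.resize(f["img"][130:330,230:390],(400,500));b=cv2.resize(f2["img"][130:290,270:430],(400,500))
cv2.imwrite("pics/r.png",np.hstack([a,b])[:,:,::-1]);cv2.imwrite("pics/rw.png",w["img"][:,:,::-1])
E
```

```text
37.8833 [0.55598399 0.25752755 0.28272864] [ 0.04980253 -0.31371337  0.46644715] 1.0024797664969902
39.9333
```

View pics/r.png

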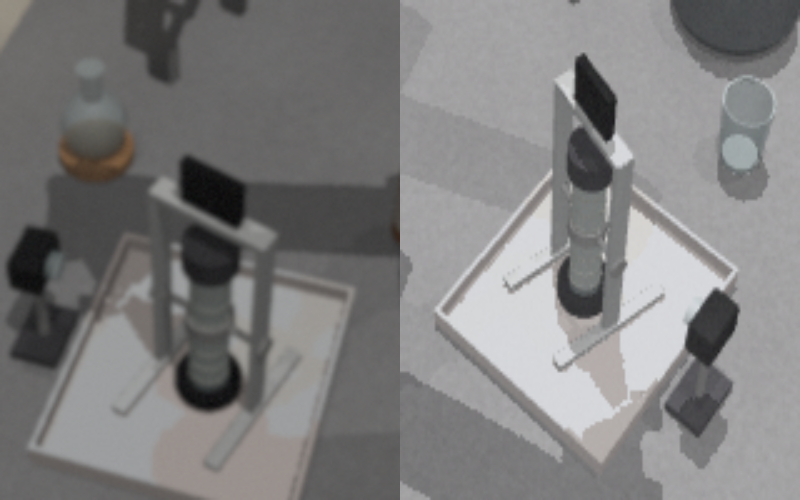

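View pics/rw.png

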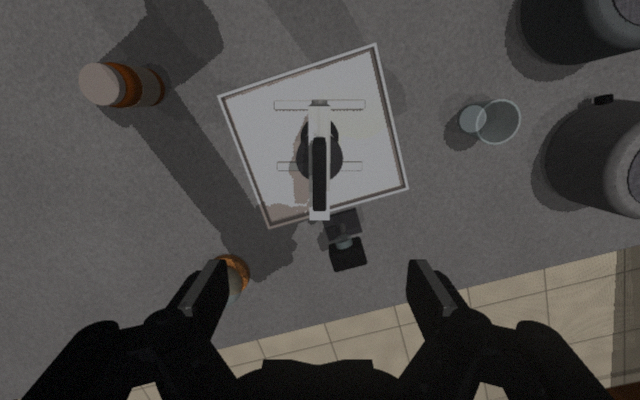

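The carrier stands free in the middle of the tray: in the wrist view its skids lie at rows 105 and 166, inside the tray walls. The cylinder is upright, with head and foot both centred near column 320. The bystanders haven't moved and the gripper is clear.

```bash
python3 -c "
from cell import *
print(sign_off())"
```

```text
the job is handed in; nothing more can be done
None
```

The carrier is set down and released in the middle of the tray with the cylinder standing upright, after more than five seconds held just above it; the other glassware was left alone and the job was handed in at about 40 s of the 64 s allowed.

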